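# Find the mixer with the slack bearing and collar it

## Task

One of the three tube mixers has a slack rotor bearing: rock their rotor stubs gently from side to side, never pushing harder than 20 N, until you find the one that has play. Rock that one fully over to its stop on the left (as the robot sees it), then fully to its stop on the right, leave it leaning there so the slack shows, and put the red out-of-service collar over its stub so that it sits down flat on the rotor disc. Leave the yellow collar and everything else on the bench where they are.

Things in the scene. Friction and masses are not known exactly. Their poses are not given: they have to be found in the camera images.
- mixer_a: Bench tube mixer A, fixed to the bench: blue box base with white top, 105 (x) x 96 (y) mm, 65 mm high, black dial on its front (-x) face. Origin: centre of the underside, z up, x from front to back, y to its left as the robot sees it. It carries rotor A.
- rotor_a (a joint): Sideways lean (rad) of this mixer's rotor head about its bearing pivot, a front-to-back axis (mixer's x) 60 mm above the bench on the mixer's centre line. 0 = upright, + = leaning to the left (mixer's +y), - = to the right (-y). Sound bearing (two of the three): stiff spring, 100 N m/rad, returns upright. Slack (exactly one, may be any): free play to a hard stop on each side, at roughly 0.1 (to be felt, not exact).
- rotor_a_seat (a point): Point on rotor A's axis, on the upper face of its white disc (72 mm diameter, 22 mm thick), 40 mm above the pivot, 100 mm above the bench when upright; z along the stub. The bare aluminium stub (24 mm diameter, black band) rises 62 mm from here.
- rotor_a_top (a point): Centre of the top of rotor A's stub, 62 mm above the seat point, 162 mm above the bench when upright. Pushed sideways near the top with 6 N, a sound head gives less than 1 mm and springs back; the slack one moves under about 2 N, roughly 7 to 12 mm from upright to its hard stop on each side, and friction keeps it where it is left. It does not spin or tip forwards.
- mixer_b: Bench tube mixer B, fixed to the bench: blue box base with white top, 105 (x) x 96 (y) mm, 65 mm high, black dial on its front (-x) face. Origin: centre of the underside, z up, x from front to back, y to its left as the robot sees it. It carries rotor B.
- rotor_b (a joint): Sideways lean (rad) of this mixer's rotor head about its bearing pivot, a front-to-back axis (mixer's x) 60 mm above the bench on the mixer's centre line. 0 = upright, + = leaning to the left (mixer's +y), - = to the right (-y). Sound bearing (two of the three): stiff spring, 100 N m/rad, returns upright. Slack (exactly one, may be any): free play to a hard stop on each side, at roughly 0.1 (to be felt, not exact).
- rotor_b_seat (a point): Point on rotor B's axis, on the upper face of its white disc (72 mm diameter, 22 mm thick), 40 mm above the pivot, 100 mm above the bench when upright; z along the stub. The bare aluminium stub (24 mm diameter, black band) rises 62 mm from here.
- rotor_b_top (a point): Centre of the top of rotor B's stub, 62 mm above the seat point, 162 mm above the bench when upright. Pushed sideways near the top with 6 N, a sound head gives less than 1 mm and springs back; the slack one moves under about 2 N, roughly 7 to 12 mm from upright to its hard stop on each side, and friction keeps it where it is left. It does not spin or tip forwards.
- mixer_c: Bench tube mixer C, fixed to the bench: blue box base with white top, 105 (x) x 96 (y) mm, 65 mm high, black dial on its front (-x) face. Origin: centre of the underside, z up, x from front to back, y to its left as the robot sees it. It carries rotor C.
- rotor_c (a joint): Sideways lean (rad) of this mixer's rotor head about its bearing pivot, a front-to-back axis (mixer's x) 60 mm above the bench on the mixer's centre line. 0 = upright, + = leaning to the left (mixer's +y), - = to the right (-y). Sound bearing (two of the three): stiff spring, 100 N m/rad, returns upright. Slack (exactly one, may be any): free play to a hard stop on each side, at roughly 0.1 (to be felt, not exact).
- rotor_c_seat (a point): Point on rotor C's axis, on the upper face of its white disc (72 mm diameter, 22 mm thick), 40 mm above the pivot, 100 mm above the bench when upright; z along the stub. The bare aluminium stub (24 mm diameter, black band) rises 62 mm from here.
- rotor_c_top (a point): Centre of the top of rotor C's stub, 62 mm above the seat point, 162 mm above the bench when upright. Pushed sideways near the top with 6 N, a sound head gives less than 1 mm and springs back; the slack one moves under about 2 N, roughly 7 to 12 mm from upright to its hard stop on each side, and friction keeps it where it is left. It does not spin or tip forwards.
- collar_red_mid (a point): Centre (half-way up) of the loose red plastic out-of-service collar: plain tube, outer diameter 56 mm, bore 40 mm, 32 mm high, 60 g, standing on the bench with its axis (z) upright. It fits loosely over a stub and rests on the disc.
- collar_yellow_mid (a point): Centre of a yellow collar of the same shape and size, standing on the bench; a bystander, not to be used.
- wash_mid (a point): White wash bottle, 70 mm diameter, 190 mm high, blue cap; point half-way up. Bystander.
- reagent1_mid (a point): Clear glass reagent bottle, 66 mm diameter, 140 mm high, orange cap; point half-way up. Bystander.
- reagent2_mid (a point): Amber glass reagent bottle, 66 mm diameter, 140 mm high, orange cap; point half-way up. Bystander.
- tipbox_mid (a point): Blue pipette-tip box with clear lid, 122 x 82 x 62 mm; point near its centre. Bystander.
- beaker_mid (a point): Small glass beaker, 64 mm diameter, 80 mm high; point half-way up. Bystander.
- pen_mid (a point): White marker pen with red cap lying flat, 130 x 12 x 12 mm; centre. Bystander.
Mind the look-alikes: they are no part of the job. Of the things like the part that bears collar_red_mid, leave any that is pink; of the rest the larger one is meant.

How it is judged:
By the outcome, as a careful person would: the job done as asked, in the order asked, and still so for the second after the job is handed in, with the robot touching nothing.
It also fails if it takes over 72 s, if anything falls off the work surface, if the arm or the gripper's body presses on something with over 40 N, if the wrist force passes 120 N, or if a joint passes its speed limit or range.

## Robot

A 6-joint arm with a two-finger parallel gripper is mounted at the origin on the work surface. World frame = base frame: x ahead of the robot, y to its left, z up, the work surface at z = 0. Lengths are in m, angles in rad, forces in N, time in s.
With the tool pointing down it reaches from about 0.375 to 0.9 m from the base axis. Payload 3.1 kg.
Tool frame: the origin (TCP) lies midway between the tips of the shut fingers; the grasp point (between the pads) lies grip_point_offset behind it (grip_point_offset is the distance from the TCP to the grasp point, in m); y points along the fingers, z is the direction in which the jaws open and shut, and the axes are right-handed (so a half turn about y gives the same grasp; the last joint's range is limited). The gripper opens to 87 mm and grips with 3 to 60 N. Pads are 19 mm wide; open, the fingers measure 117 mm over their backs; the gripper's body (75 mm by 190 mm) begins 51 mm behind the grasp point.
Start: joints at [-1.488, 0.527, 1.433, -0, 1.181, -0.178], TCP at [0.161, -0.604, 0.223] pointing down, gripper open.
Joint ranges: [-3.08, 3.08], [-0.75, 2.2], [0.22, 2.44], [-1.43, 4.57], [0, 2.65], [-2.85, 2.85]. Speed limits (rad/s): [2.79, 2.79, 3.14, 3.14, 3.14, 3.14].

## Interface

Orientations are given as a unit quaternion [x, y, z, w].
In Python, from rig import * gives the robot as it stands.
- The arm moves only by the tool jog_arm, never from a script. Its argument "increments" is a list that holds one entry, the list of rows, each a list of 7 numbers: the turn, a rotation vector about the world's x, y, z in degrees, then the shift along the world's x, y, z in m, then the closure, from -1 (fully open) to 1 (shut), so that 0 is half open. In form: [[[rx, ry, rz, x, y, z, jaw], ...]]. A call has 1 to 8 rows; each row is the pose to reach, as a shift and turn from the pose measured when the call began; what a row does not reach only later rows make up. A row lasts 1/10 s, in which the tool goes at most 50 mm and 8.59 degrees, less where a joint would pass 70% of its speed; a pose out of reach is approached as far as the arm can. A call with a gripper value outside its range is refused whole. The fingers move at their own pace and stop on an object; "squeeze" is the grip in N (left out, the last holds). Time passes only in rows, so rows that repeat a pose let the fingers close. It gives the time, the measured TCP pose, the force and the opening at its end, in the units of the state.
- get_obs(): the state, without advancing time (a new reading comes with each control period).
- camera(name): name is "scene" or "top"; returns the picture (400x640x3 uint8, red, green, blue); there is no depth.
- camera_info(name): a dict with "K" (3x3 intrinsics, pixels), "R" (3x3) and "t" (3): a world point X has camera coordinates R X + t. Camera axes: x right, y down, z forward; pixel columns grow to the right and rows downward; lengths in m; the calibration is good to about 2 mm. A picture is of the moment at which its call begins. camera_info takes no time and is no camera call.
- hand_in(): hands the job in, once; it reports no verdict.
The state is a dict: "time": time; "q": joint angles; "joint_velocities": joint speeds; "joint_torque": joint torques, N m; "position": TCP position; "tool_rot": TCP orientation; "ft_force": force on the tool from outside, world axes, zero at the start; "moment": the same for the moment, N m; "grip_width": finger opening in m.
Only numpy, scipy, OpenCV 4.12 (cv2) and the standard library are available. Lean on these libraries where they do the work, as an engineer would, in place of code of your own. Each camera call takes 0.05 s, during which the arm holds its last target.

## Working session

There is one attempt and no reset: what is moved stays moved. The work goes in short steps, Python scripts to look and compute and a tool call to move; the robot and the scene stay as the last step left them, time stands still between calls to the robot, and variables do not carry over. Pictures are saved under pics/ and viewed, and the job is handed in when it is done.

Besides the shell and the picture viewer there is one more tool, called after "Call:" in YAML: its name, and indented under it one key for each argument. jog_arm: Moves the arm, as the interface text tells. Its arguments: {"type":"object","properties":{"increments":{"type":"array","items":{"type":"array","items":{"type":"array","items":{"type":"number"}}}},"squeeze":{"type":"number"}},"required":["increments"]}

```bash
ls; mkdir -p pics; python3 - <<'E'
from rig import *
import cv2,numpy as np
print(get_obs())
for n in ["scene","top"]:
    im=camera(n); cv2.imwrite(f"pics/{n}0.png",im[:,:,::-1]); print(n,camera_info(n))
E
```

```text
pics
{'time': 0.0, 'q': array([-1.48850767e+00,  5.28441259e-01,  1.43386858e+00, -1.19050763e-05,
        1.18137504e+00, -1.78517153e-01]), 'joint_velocities': array([ 2.82937545e-04, -1.61916606e-05,  1.53371377e-05, -8.05295305e-04,
        4.30727038e-04,  1.19616029e-03]), 'joint_torque': array([-3.52281950e-04, -4.40035915e+01, -1.76593298e+01,  6.32991409e-02,
        5.84449363e-02, -1.65338565e-04]), 'position': array([ 0.16111766, -0.60314297,  0.22159765]), 'tool_rot': array([-0.09191752,  0.7018416 , -0.70036351,  0.09198089]), 'ft_force': array([-0.03355456, -0.50470481, -0.2752682 ]), 'moment': array([-0.00596929,  0.0022504 , -0.01285945]), 'grip_width': 0.08666708574853783}
scene {'K': array([[496.74550739,   0.        , 332.79300932],
       [  0.        , 496.74550739, 199.83207203],
       [  0.        ,   0.        ,   1.        ]]), 'R': array([[-0.83664794,  0.54762623, -0.01121306],
       [ 0.47278625,  0.71167003, -0.51961421],
       [-0.27657437, -0.44003554, -0.85432742]]), 't': array([ 0.50681088, -0.21599307,  1.7167476 ])}
top {'K': array([[365.59340643,   0.        , 321.85188142],
       [  0.        , 365.59340643, 199.00577513],
       [  0.        ,   0.        ,   1.        ]]), 'R': array([[-0.01267043, -0.9998647 , -0.01048977],
       [-0.98935454,  0.01405684, -0.14484473],
       [ 0.14497258,  0.00854286, -0.98939879]]), 't': array([0.02177793, 0.62696468, 0.89898173])}
```

View pics/scene0.png

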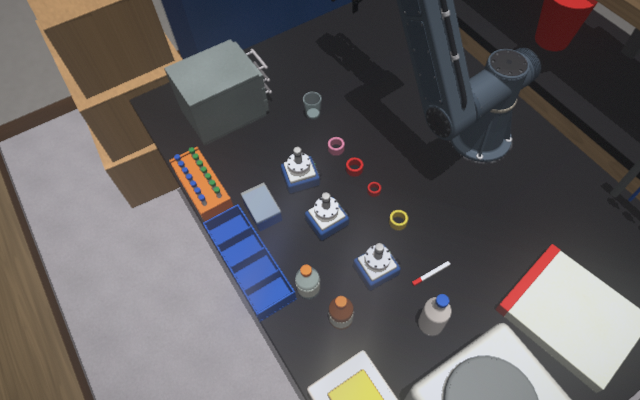

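View pics/top0.png

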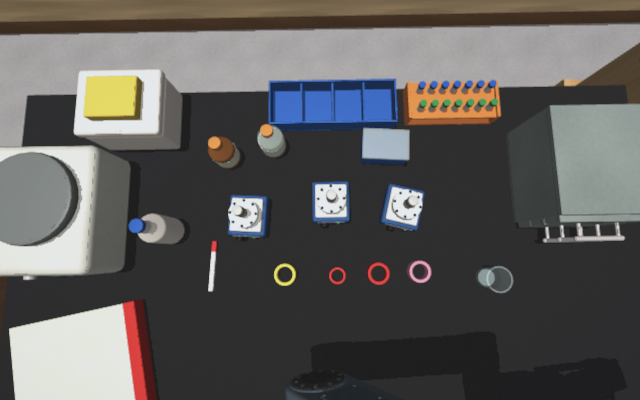

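Candidates for the red collar in the top view are yellow (285,274), small red (337,275), large red (379,273) and pink (420,271). By the description it is the large red one at (379,273). The crop below checks that choice and gives the measurements.

```bash
cat > h.py <<'E'
import cv2,numpy as np
from rig import *
def ray(n,uv):
    c=camera_info(n);R=c["R"];t=c["t"];d=R.T@np.linalg.inv(c["K"])@np.array([uv[0],uv[1],1.]);return -R.T@t,d
def onplane(n,uv,z):
    o,d=ray(n,uv);return o+d*(z-o[2])/d[2]
def proj(n,X):
    c=camera_info(n);p=c["K"]@(c["R"]@np.array(X,float)+c["t"]);return p[:2]/p[2]
def tri(a,b):
    (o1,d1),(o2,d2)=ray("scene",a),ray("top",b)
    A=np.stack([d1,-d2],1);s=np.linalg.lstsq(A,o2-o1,rcond=None)[0]
    p,q=o1+s[0]*d1,o2+s[1]*d2;return (p+q)/2,np.linalg.norm(p-q)
E
python3 - <<'E'
from h import *
for n in ["top","scene"]:
    im=cv2.imread(f"pics/{n}0.png");hsv=cv2.cvtColor(im,cv2.COLOR_BGR2HSV)
    H,S,V=cv2.split(hsv)
    for nm,m in [("red",((H<8)|(H>168))&(S>90)&(V>90)),("yel",(H>20)&(H<35)&(S>90)&(V>100))]:
        cs,_=cv2.findContours(m.astype(np.uint8),cv2.RETR_EXTERNAL,cv2.CHAIN_APPROX_NONE)
        for c in cs:
            if 60<cv2.contourArea(c)<800 and len(c)>8:
                (u,v),ax,an=cv2.fitEllipse(c)
                p=onplane(n,(u,v),.016); print(n,nm,round(u,1),round(v,1),np.round(ax,1),"z.016:",p.round(4),"z.032",onplane(n,(u,v),.032).round(4))
    if n=="top":
        cr=[im[150:300,200:440]]
        cv2.imwrite("pics/cropt.png",cv2.resize(im[160:300,200:440],None,fx=3.3,fy=3.3,interpolation=cv2.INTER_CUBIC))
    else: cv2.imwrite("pics/crops.png",cv2.resize(im[130:290,260:430],None,fx=3.7,fy=3.7,interpolation=cv2.INTER_CUBIC))
E
```

```text
top red 337.0 275.2 [16.6 17.2] z.016: [ 0.4317 -0.0231  0.016 ] z.032 [ 0.4327 -0.0226  0.032 ]
top red 378.2 273.1 [21.9 22.6] z.016: [ 0.4359 -0.1295  0.016 ] z.032 [ 0.4368 -0.1273  0.032 ]
top yel 284.4 274.2 [21.6 22.2] z.016: [0.436  0.1131 0.016 ] z.032 [0.4369 0.1113 0.032 ]
scene red 215.6 211.1 [ 5.9 28.5] z.016: [ 0.8942 -0.2294  0.016 ] z.032 [ 0.8954 -0.2192  0.032 ]
scene red 374.0 187.8 [12.8 13.8] z.016: [ 0.431  -0.0252  0.016 ] z.032 [ 0.4378 -0.0174  0.032 ]
scene red 354.4 165.2 [16.2 17.9] z.016: [ 0.4328 -0.1332  0.016 ] z.032 [ 0.4396 -0.1241  0.032 ]
scene red 577.3 3.5 [ 8.5 47.1] z.016: [-0.7964 -0.296   0.016 ] z.032 [-0.775  -0.2849  0.032 ]
scene yel 398.6 218.6 [17.3 19.5] z.016: [0.4336 0.1088 0.016 ] z.032 [0.4403 0.1151 0.032 ]
```

View pics/cropt.png

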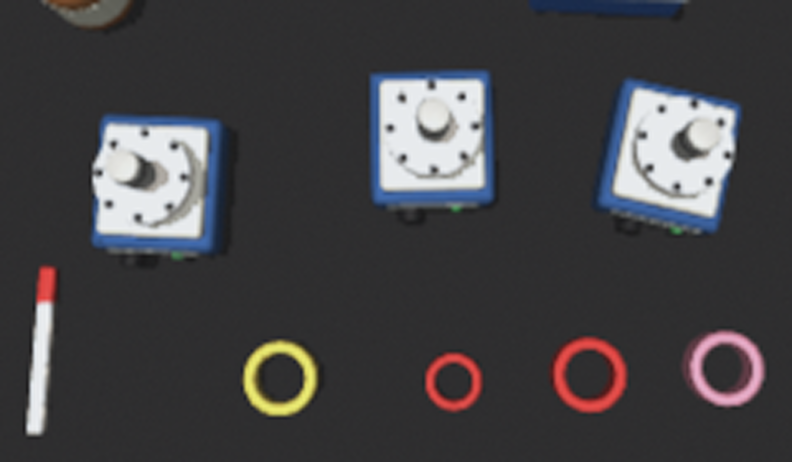

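View pics/crops.png

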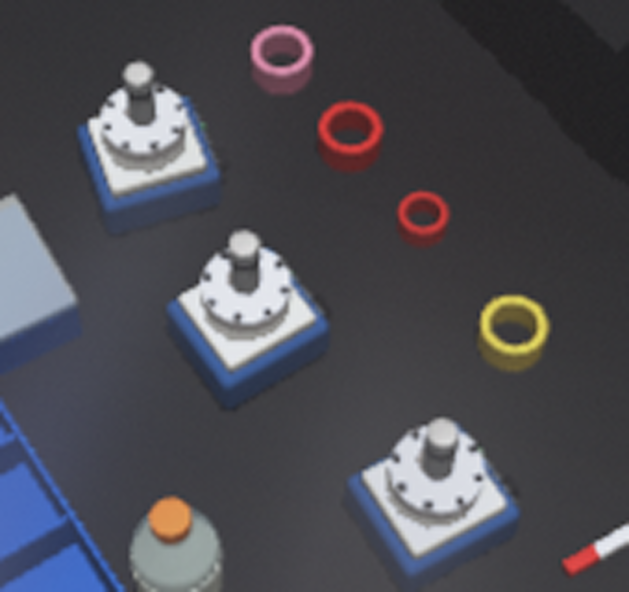

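The crops show the large red collar at top (378,273), clearly larger than the red ring at (337,275), with the pink one to its right. I'll use it. Next are the stub tops, by two-view triangulation with circle centres from the masks.

```bash
python3 - <<'E'
from h import *
import rig
print([x for x in dir(rig) if not x.startswith('_')], getattr(rig,'grip_point_offset',None))
from scipy.spatial.transform import Rotation as R
print(R.from_quat(get_obs()["tool_rot"]).as_matrix().round(3))
T={}
for n,seeds in [("top",[(237,210),(331,195),(413,200)]),("scene",[(379,247),(326,196),(297.5,150)])]:
    im=cv2.imread(f"pics/{n}0.png");hsv=cv2.cvtColor(im,cv2.COLOR_BGR2HSV)
    big=[cv2.resize(im[int(v)-25:int(v)+25,int(u)-25:int(u)+25],(260,260),interpolation=cv2.INTER_CUBIC) for u,v in seeds]
    cv2.imwrite(f"pics/st_{n}.png",np.hstack(big))
C=[-camera_info(n)["R"].T@camera_info(n)["t"] for n in("top","scene")];print(C)
s=[(260+441/3.7,130+432/3.7),(260+244/3.7,130+243/3.7),(260+138/3.7,130+72/3.7)]
t=[(200+123/3.3,160+164/3.3),(200+433/3.3,160+114/3.3),(200+705/3.3,160+131/3.3)]
for a,b in zip(s,t):
    X,e=tri(a,b);print(X.round(4),round(e,4), "top@.162",onplane("top",b,.162).round(4),"scene",onplane("scene",a,.162).round(4))
E
```

```text
['Unreachable', 'camera', 'camera_info', 'get_obs', 'grip_point_offset', 'hand_in'] 0.0187
[[-0.966 -0.     0.258]
 [-0.258  0.002 -0.966]
 [-0.    -1.    -0.002]]
[array([0.49023858, 0.00528197, 0.98049241]), array([1.00094922, 0.63160283, 1.36011438])]
[0.589  0.2044 0.1587] 0.0003 top@.162 [0.5885 0.2037 0.162 ] scene [0.5902 0.2055 0.162 ]
[ 0.6207 -0.0092  0.1592] 0.0004 top@.162 [ 0.6201 -0.009   0.162 ] scene [ 0.6217 -0.0078  0.162 ]
[ 0.6052 -0.1942  0.1616] 0.0015 top@.162 [ 0.6057 -0.1947  0.162 ] scene [ 0.6049 -0.1932  0.162 ]
```

```bash
python3 - <<'E'
from h import *
a=cv2.imread("pics/st_top.png");b=cv2.imread("pics/st_scene.png");cv2.imwrite("pics/st.png",np.vstack([a,b]))
# blue top outline -> plane
im=cv2.imread("pics/top0.png");H,S,V=cv2.split(cv2.cvtColor(im,cv2.COLOR_BGR2HSV))
for (u,v) in [(246,216),(331,202),(404,207)]:
    m=np.zeros(H.shape,np.uint8);m[v-32:v+32,u-32:u+32]=((H>100)&(H<125)&(S>120)&(V>60))[v-32:v+32,u-32:u+32]
    c=np.vstack(cv2.findContours(m,cv2.RETR_EXTERNAL,cv2.CHAIN_APPROX_NONE)[0]);r=cv2.minAreaRect(cv2.convexHull(c));bx=cv2.boxPoints(r)
    P=np.array([onplane("top",p,.065)[:2] for p in bx]);print(r,P.round(3).tolist(),P.mean(0).round(4))
E
```

```text
((247.38931274414062, 214.82664489746094), (37.96064758300781, 40.622432708740234), 3.468229293823242) [[0.539, 0.251], [0.642, 0.247], [0.635, 0.151], [0.532, 0.156]] [0.5872 0.2014]
((330.5, 201.5), (41.0, 37.0), 90.0) [[0.671, 0.038], [0.67, -0.057], [0.565, -0.054], [0.566, 0.039]] [ 0.6181 -0.0086]
((402.0676574707031, 206.68861389160156), (38.917110443115234, 40.91394805908203), 12.26477336883545) [[0.563, -0.128], [0.664, -0.154], [0.642, -0.249], [0.541, -0.222]] [ 0.6024 -0.1885]
```

View pics/st.png

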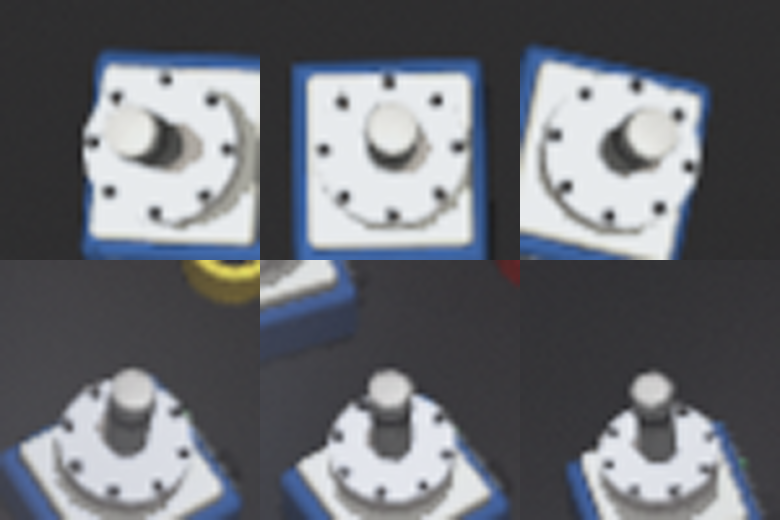

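Stub tops triangulate to left (0.589, 0.204), middle (0.621, -0.009) and right (0.605, -0.194). Heights are about 0.16 as expected, and the mixer yaws are about -3°, 0° and -12°. I'll start with the right mixer, straddling its stub with the jaws half open.

Call:
jog_arm:
  increments:
    - [[0, 0, -4, 0.034, 0.031, 0, 0], [0, 0, -8, 0.068, 0.062, 0, 0], [0, 0, -12, 0.102, 0.094, 0, 0], [0, 0, -16, 0.136, 0.125, 0, 0], [0, 0, -20, 0.17, 0.157, 0, 0], [0, 0, -24, 0.204, 0.188, 0, 0], [0, 0, -27, 0.238, 0.219, 0, 0], [0, 0, -27, 0.272, 0.25, 0, 0]]

```text
time: 0.9
position: [0.4341, -0.3515, 0.2214]
tool_rot: [0.075, 0.704, -0.702, -0.075]
ft_force: [0.8, -0.5, 0.6]
grip_width: 0.0441
```

```bash
cat > st.py <<'E'
from h import *
from scipy.spatial.transform import Rotation as R
o=get_obs();M=R.from_quat(o["tool_rot"]).as_matrix();j=M[:,2]*(-1 if M[1,2]<0 else 1)
print("t",round(o["time"],2),"p",o["position"].round(4),"appr",M[:,1].round(3),"yaw",round(np.degrees(np.arctan2(-j[0],j[1])),1),"F",o["ft_force"].round(2),"w",round(o["grip_width"],4),"q",o["q"].round(2))
E
python3 st.py
```

```text
t 0.9 p [ 0.4341 -0.3515  0.2214] appr [ 0.     0.002 -1.   ] yaw -12.1 F [ 0.84 -0.53  0.6 ] w 0.0441 q [-0.88  0.44  1.6   0.    1.1   0.9 ]
```

Call:
jog_arm:
  increments:
    - [[0, 0, 0, 0.034, 0.032, 0, 0], [0, 0, 0, 0.068, 0.063, 0, 0], [0, 0, 0, 0.102, 0.095, 0, 0], [0, 0, 0, 0.136, 0.126, 0, 0], [0, 0, 0, 0.171, 0.1575, 0, 0], [0, 0, 0, 0.171, 0.1575, 0, 0]]

```text
time: 1.5
position: [0.6087, -0.1894, 0.2209]
tool_rot: [0.073, 0.705, -0.702, -0.072]
ft_force: [-1.6, -0.4, 0.5]
grip_width: 0.0435
```

```bash
python3 st.py; python3 - <<'E'
from h import *
cv2.imwrite("pics/t1.png",cv2.resize(camera("top")[140:300,300:500,::-1],None,fx=3,fy=3));cv2.imwrite("pics/s1.png",cv2.resize(camera("scene")[80:240,220:420,::-1],None,fx=3,fy=3))
E
```

```text
t 1.5 p [ 0.6087 -0.1894  0.2209] appr [ 0.003  0.004 -1.   ] yaw -11.8 F [-1.62 -0.36  0.46] w 0.0435 q [-0.48  0.55  1.4   0.    1.19  1.3 ]
```

View pics/s1.png

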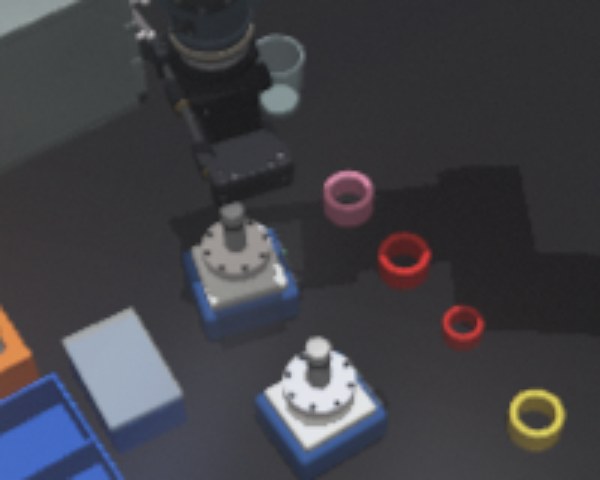

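The scene crop shows the gripper above and near the right stub (crop 233,215), with nothing touched. I'll check where it settled.

```bash
python3 st.py; python3 -c "
from h import *
print(proj('scene',[.6059,-.193,.221])-[220,80])"
```

```text
t 1.6 p [ 0.6051 -0.1928  0.2206] appr [-0.001  0.003 -1.   ] yaw -12.0 F [-0.86 -0.12  0.38] w 0.0433 q [-0.48  0.54  1.41  0.    1.19  1.29]
[75.57587141 57.3754317 ]
```

Call:
jog_arm:
  increments:
    - [[0, 0, 0, 0, -0.001, -0.03, 0], [0, 0, 0, 0, -0.001, -0.05, 0], [0, 0, 0, 0, -0.001, -0.06, 0], [0, 0, 0, 0, -0.001, -0.07, 0], [0, 0, 0, 0, -0.001, -0.078, 0], [0, 0, 0, 0, -0.001, -0.078, 0]]

```text
time: 2.2
position: [0.6045, -0.1941, 0.1419]
tool_rot: [0.073, 0.704, -0.702, -0.075]
ft_force: [0.0, 0.7, 0.1]
grip_width: 0.044
```

```bash
python3 st.py; python3 - <<'E'
from h import *
cv2.imwrite("pics/t2.png",cv2.resize(camera("top")[160:260,350:470,::-1],None,fx=6,fy=6));cv2.imwrite("pics/s2.png",cv2.resize(camera("scene")[100:200,240:360,::-1],None,fx=6,fy=6))
E
```

```text
t 2.2 p [ 0.6045 -0.1941  0.1419] appr [-0.003  0.003 -1.   ] yaw -12.0 F [0.04 0.72 0.09] w 0.044 q [-0.49  0.64  1.48  0.    1.03  1.29]
```

View pics/s2.png

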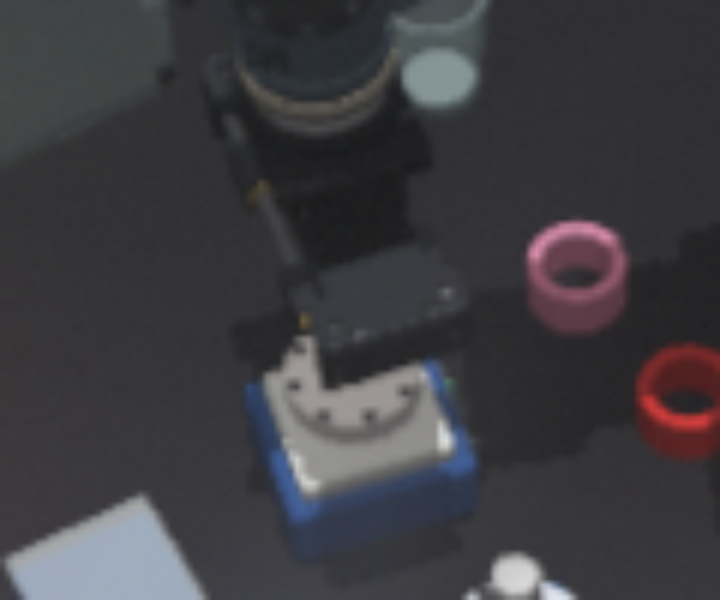

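The fingers straddle the right stub. Now a gentle push to the left.

Call:
jog_arm:
  increments:
    - [[0, 0, 0, 0.0004, 0.002, 0, 0], [0, 0, 0, 0.0008, 0.004, 0, 0], [0, 0, 0, 0.0012, 0.006, 0, 0], [0, 0, 0, 0.0015, 0.007, 0, 0], [0, 0, 0, 0.0017, 0.008, 0, 0], [0, 0, 0, 0.0017, 0.008, 0, 0]]

```text
time: 2.9
position: [0.6072, -0.1861, 0.1431]
tool_rot: [0.073, 0.704, -0.703, -0.074]
ft_force: [0.2, 0.8, 0.1]
grip_width: 0.0438
```

```bash
python3 st.py
```

```text
t 2.9 p [ 0.6072 -0.1861  0.1431] appr [-0.     0.002 -1.   ] yaw -12.0 F [0.18 0.81 0.09] w 0.0438 q [-0.47  0.63  1.48  0.    1.03  1.3 ]
```

Call:
jog_arm:
  increments:
    - [[0, 0, 0, 0.0002, 0.001, -0.001, 0], [0, 0, 0, 0.0003, 0.0015, -0.001, 0], [0, 0, 0, 0.0003, 0.0015, -0.001, 0]]

```text
time: 3.2
position: [0.6076, -0.1856, 0.1423]
tool_rot: [0.074, 0.703, -0.703, -0.074]
ft_force: [-0.7, -3.6, 1.2]
grip_width: 0.0439
```

Call:
jog_arm:
  increments:
    - [[0, 0, 0, 0.0002, 0.001, 0, 0], [0, 0, 0, 0.0002, 0.001, 0, 0]]

```text
time: 3.4
position: [0.6076, -0.1855, 0.1423]
tool_rot: [-0.073, -0.703, 0.704, 0.074]
ft_force: [-1.8, -4.8, 1.1]
grip_width: 0.0435
```

The right rotor gave no movement under about 5 N. I'll check the other side too.

Call:
jog_arm:
  increments:
    - [[0, 0, 0, -0.0008, -0.004, 0, 0], [0, 0, 0, -0.0016, -0.008, 0, 0], [0, 0, 0, -0.0025, -0.012, 0, 0], [0, 0, 0, -0.0033, -0.016, 0, 0], [0, 0, 0, -0.0035, -0.017, 0, 0], [0, 0, 0, -0.0037, -0.018, 0, 0], [0, 0, 0, -0.0037, -0.018, 0, 0]]

```text
time: 4.1
position: [0.6039, -0.2035, 0.1423]
tool_rot: [-0.074, -0.703, 0.704, 0.074]
ft_force: [-0.1, 0.5, 0.2]
grip_width: 0.0434
```

Call:
jog_arm:
  increments:
    - [[0, 0, 0, -0.0002, -0.001, 0, 0], [0, 0, 0, -0.0002, -0.001, 0, 0]]

```text
time: 4.3
position: [0.6037, -0.2044, 0.1423]
tool_rot: [-0.074, -0.703, 0.704, 0.074]
ft_force: [-0.7, 0.8, -0.8]
grip_width: 0.0436
```

Call:
jog_arm:
  increments:
    - [[0, 0, 0, -0.0002, -0.001, 0, 0], [0, 0, 0, -0.0002, -0.001, 0, 0]]

```text
time: 4.5
position: [0.6035, -0.2052, 0.1423]
tool_rot: [-0.074, -0.703, 0.703, 0.074]
ft_force: [-0.4, 0.6, -0.5]
grip_width: 0.0438
```

Call:
jog_arm:
  increments:
    - [[0, 0, 0, -0.0002, -0.001, 0, 0], [0, 0, 0, -0.0002, -0.001, 0, 0]]

```text
time: 4.7
position: [0.6034, -0.2055, 0.1423]
tool_rot: [0.074, 0.704, -0.703, -0.074]
ft_force: [0.8, 2.2, 0.4]
grip_width: 0.0434
```

Call:
jog_arm:
  increments:
    - [[0, 0, 0, -0.0002, -0.001, 0, 0], [0, 0, 0, -0.0002, -0.001, 0, 0]]

```text
time: 4.9
position: [0.6034, -0.2056, 0.1422]
tool_rot: [0.074, 0.704, -0.702, -0.074]
ft_force: [1.3, 4.0, 0.3]
grip_width: 0.0437
```

Call:
jog_arm:
  increments:
    - [[0, 0, 0, -0.0002, -0.001, 0, 0], [0, 0, 0, -0.0002, -0.001, 0, 0]]

```text
time: 5.1
position: [0.6033, -0.2057, 0.1422]
tool_rot: [0.074, 0.705, -0.702, -0.074]
ft_force: [1.8, 5.3, 0.5]
grip_width: 0.0439
```

The right rotor is sound: stiff both ways at about 5 N, with its stub centre at y ≈ -0.1956. On to the middle one.

Call:
jog_arm:
  increments:
    - [[0, 0, 0, 0.002, 0.01, 0.005, 0], [0, 0, 0, 0.002, 0.01, 0.045, 0], [0, 0, 3, 0.005, 0.05, 0.065, 0], [0, 0, 6, 0.01, 0.095, 0.065, 0], [0, 0, 9, 0.014, 0.14, 0.065, 0], [0, 0, 12, 0.017, 0.18, 0.065, 0], [0, 0, 12, 0.017, 0.196, 0.065, 0], [0, 0, 12, 0.017, 0.196, 0.065, 0]]

```text
time: 5.9
position: [0.6202, -0.0079, 0.2076]
tool_rot: [-0.001, 0.708, -0.706, 0.001]
ft_force: [1.3, 0.2, -0.1]
grip_width: 0.0434
```

```bash
python3 - <<'E'
from h import *
cv2.imwrite("pics/t3.png",cv2.resize(camera("top")[150:250,280:400,::-1],None,fx=6,fy=6));cv2.imwrite("pics/s3.png",cv2.resize(camera("scene")[120:240,260:400,::-1],None,fx=5,fy=5))
E
python3 st.py
```

```text
t 6.0 p [ 0.6206 -0.0108  0.2075] appr [ 0.     0.002 -1.   ] yaw 0.0 F [-0.21  0.39  0.55] w 0.0436 q [-0.2   0.54  1.46  0.    1.14  1.37]
```

View pics/s3.png

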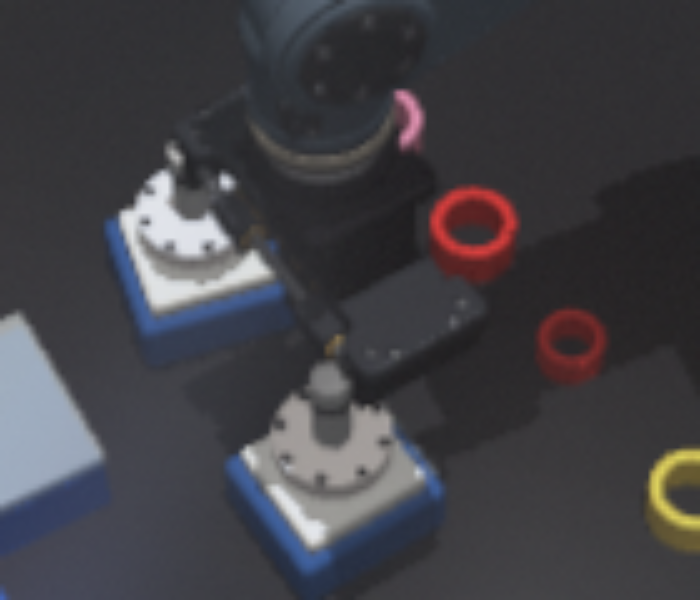

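The fingers hover over the middle stub at crop (330,380), and the right rotor is upright again. Lowering now.

Call:
jog_arm:
  increments:
    - [[0, 0, 0, 0, 0.001, -0.02, 0], [0, 0, 0, 0, 0.001, -0.035, 0], [0, 0, 0, 0, 0.001, -0.05, 0], [0, 0, 0, 0, 0.001, -0.06, 0], [0, 0, 0, 0, 0.001, -0.065, 0], [0, 0, 0, 0, 0.001, -0.065, 0]]

```text
time: 6.6
position: [0.6203, -0.0109, 0.1418]
tool_rot: [0.0, 0.708, -0.706, -0.001]
ft_force: [-0.4, 0.0, -0.3]
grip_width: 0.0431
```

Call:
jog_arm:
  increments:
    - [[0, 0, 0, 0, 0.002, 0, 0], [0, 0, 0, 0, 0.004, 0, 0], [0, 0, 0, 0, 0.006, 0, 0], [0, 0, 0, 0, 0.007, 0, 0], [0, 0, 0, 0, 0.008, 0, 0], [0, 0, 0, 0, 0.008, 0, 0]]

```text
time: 7.2
position: [0.6203, -0.0026, 0.142]
tool_rot: [0.0, 0.708, -0.706, -0.001]
ft_force: [-0.8, 0.5, -0.1]
grip_width: 0.0433
```

Call:
jog_arm:
  increments:
    - [[0, 0, 0, 0, 0.001, 0, 0], [0, 0, 0, 0, 0.001, 0, 0]]

```text
time: 7.4
position: [0.6203, -0.0015, 0.142]
tool_rot: [-0.0, 0.708, -0.706, -0.001]
ft_force: [-0.6, 0.4, 0.2]
grip_width: 0.0436
```

Call:
jog_arm:
  increments:
    - [[0, 0, 0, 0, 0.001, 0, 0], [0, 0, 0, 0, 0.001, 0, 0]]

```text
time: 7.6
position: [0.6204, -0.0006, 0.142]
tool_rot: [-0.0, 0.708, -0.707, -0.001]
ft_force: [-0.8, -1.2, -0.3]
grip_width: 0.0434
```

Call:
jog_arm:
  increments:
    - [[0, 0, 0, 0, 0.001, 0, 0], [0, 0, 0, 0, 0.001, 0, 0]]

```text
time: 7.8
position: [0.6203, 0.0001, 0.142]
tool_rot: [-0.0, 0.707, -0.707, -0.001]
ft_force: [0.5, -1.5, 0.5]
grip_width: 0.0433
```

Call:
jog_arm:
  increments:
    - [[0, 0, 0, 0, 0.001, 0, 0], [0, 0, 0, 0, 0.001, 0, 0]]

```text
time: 8.0
position: [0.6203, 0.0009, 0.1421]
tool_rot: [-0.0, 0.707, -0.707, -0.001]
ft_force: [-0.2, -1.2, 0.7]
grip_width: 0.0436
```

Call:
jog_arm:
  increments:
    - [[0, 0, 0, 0, 0.001, 0, 0], [0, 0, 0, 0, 0.001, 0, 0]]

```text
time: 8.2
position: [0.6204, 0.0019, 0.1422]
tool_rot: [-0.0, 0.707, -0.707, -0.0]
ft_force: [-0.4, -2.0, 1.6]
grip_width: 0.0439
```

The middle rotor moves at about 1.5–2 N, so it is the slack one. I'll keep going left until I feel the stop.

Call:
jog_arm:
  increments:
    - [[0, 0, 0, 0, 0.001, 0, 0], [0, 0, 0, 0, 0.002, 0, 0], [0, 0, 0, 0, 0.002, 0, 0]]

```text
time: 8.5
position: [0.6204, 0.0041, 0.1423]
tool_rot: [-0.0, 0.707, -0.707, -0.0]
ft_force: [-0.6, -1.9, 0.9]
grip_width: 0.0435
```

Call:
jog_arm:
  increments:
    - [[0, 0, 0, 0, 0.001, 0, 0], [0, 0, 0, 0, 0.002, 0, 0], [0, 0, 0, 0, 0.002, 0, 0]]

```text
time: 8.8
position: [0.6205, 0.0064, 0.1424]
tool_rot: [-0.0, 0.707, -0.707, -0.0]
ft_force: [0.3, -1.8, 2.7]
grip_width: 0.0433
```

Call:
jog_arm:
  increments:
    - [[0, 0, 0, 0, 0.001, 0, 0], [0, 0, 0, 0, 0.0015, 0, 0], [0, 0, 0, 0, 0.0015, 0, 0]]

```text
time: 9.1
position: [0.6205, 0.0078, 0.1424]
tool_rot: [-0.0, 0.707, -0.707, -0.0]
ft_force: [-0.0, -2.7, 2.4]
grip_width: 0.0435
```

Call:
jog_arm:
  increments:
    - [[0, 0, 0, 0, 0.001, 0, 0], [0, 0, 0, 0, 0.001, 0, 0]]

```text
time: 9.3
position: [0.6205, 0.008, 0.1425]
tool_rot: [0.0, -0.707, 0.707, 0.0]
ft_force: [-1.8, -5.2, 1.3]
grip_width: 0.0433
```

Call:
jog_arm:
  increments:
    - [[0, 0, 0, 0, 0.0015, 0, 0], [0, 0, 0, 0, 0.0015, 0, 0]]

```text
time: 9.5
position: [0.6204, 0.008, 0.1424]
tool_rot: [0.001, -0.706, 0.708, 0.0]
ft_force: [-2.1, -6.0, 1.2]
grip_width: 0.0433
```

Call:
jog_arm:
  increments:
    - [[0, 0, 0, 0, 0.002, 0, 0], [0, 0, 0, 0, 0.002, 0, 0]]

```text
time: 9.7
position: [0.6204, 0.0081, 0.1424]
tool_rot: [0.001, -0.705, 0.71, -0.0]
ft_force: [-0.7, -7.9, 1.4]
grip_width: 0.0434
```

```bash
python3 st.py;python3 - <<'E'
from h import *
cv2.imwrite("pics/s4.png",cv2.resize(camera("scene")[120:240,260:400,::-1],None,fx=5,fy=5))
E

```

```text
t 9.7 p [0.6204 0.0081 0.1424] appr [-0.001 -0.007 -1.   ] yaw 0.1 F [-0.71 -7.95  1.37] w 0.0434 q [-0.16  0.62  1.52 -0.01  1.01  1.41]
```

View pics/s4.png

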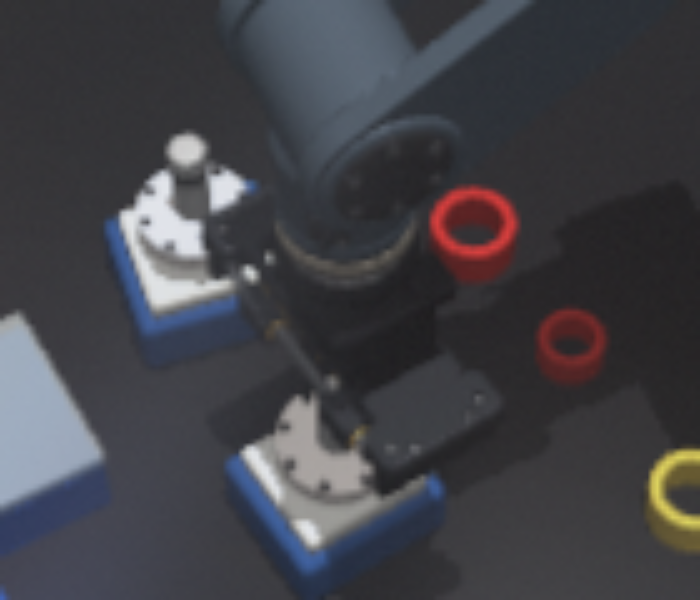

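The left stop is firm: held at y = 0.0081 against 8 N. Now rocking to the right.

Call:
jog_arm:
  increments:
    - [[0, 0, 0, 0, -0.004, 0, 0], [0, 0, 0, 0, -0.008, 0, 0], [0, 0, 0, 0, -0.012, 0, 0], [0, 0, 0, 0, -0.015, 0, 0], [0, 0, 0, 0, -0.017, 0, 0], [0, 0, 0, 0, -0.018, 0, 0], [0, 0, 0, 0, -0.018, 0, 0]]

```text
time: 10.45
position: [0.6204, -0.0099, 0.1423]
tool_rot: [0.001, -0.705, 0.71, -0.0]
ft_force: [0.3, 0.3, -0.2]
grip_width: 0.0432
```

Call:
jog_arm:
  increments:
    - [[0, 0, 0, 0, -0.001, 0, 0], [0, 0, 0, 0, -0.002, 0, 0], [0, 0, 0, 0, -0.003, 0, 0], [0, 0, 0, 0, -0.004, 0, 0], [0, 0, 0, 0, -0.005, 0, 0], [0, 0, 0, 0, -0.006, 0, 0]]

```text
time: 11.05
position: [0.6205, -0.0158, 0.1425]
tool_rot: [0.001, -0.705, 0.709, -0.0]
ft_force: [-0.2, 2.0, 2.1]
grip_width: 0.0436
```

Call:
jog_arm:
  increments:
    - [[0, 0, 0, 0, -0.001, 0, 0], [0, 0, 0, 0, -0.002, 0, 0], [0, 0, 0, 0, -0.003, 0, 0], [0, 0, 0, 0, -0.004, 0, 0]]

```text
time: 11.45
position: [0.6205, -0.02, 0.1425]
tool_rot: [0.001, -0.705, 0.709, -0.0]
ft_force: [0.3, 2.1, 0.9]
grip_width: 0.0434
```

Call:
jog_arm:
  increments:
    - [[0, 0, 0, 0, -0.001, 0, 0], [0, 0, 0, 0, -0.002, 0, 0], [0, 0, 0, 0, -0.003, 0, 0], [0, 0, 0, 0, -0.004, 0, 0]]

```text
time: 11.85
position: [0.6206, -0.024, 0.1425]
tool_rot: [0.001, -0.705, 0.709, -0.0]
ft_force: [0.2, 2.1, 2.0]
grip_width: 0.0438
```

Call:
jog_arm:
  increments:
    - [[0, 0, 0, 0, -0.001, 0, 0], [0, 0, 0, 0, -0.002, 0, 0], [0, 0, 0, 0, -0.002, 0, 0]]

```text
time: 12.15
position: [0.6206, -0.0263, 0.1425]
tool_rot: [0.001, -0.705, 0.71, -0.0]
ft_force: [0.7, 1.0, 1.8]
grip_width: 0.0433
```

Call:
jog_arm:
  increments:
    - [[0, 0, 0, 0, -0.001, 0, 0], [0, 0, 0, 0, -0.002, 0, 0], [0, 0, 0, 0, -0.002, 0, 0]]

```text
time: 12.45
position: [0.6206, -0.0286, 0.1425]
tool_rot: [0.001, -0.705, 0.71, -0.0]
ft_force: [-0.8, 2.3, 1.1]
grip_width: 0.0435
```

Call:
jog_arm:
  increments:
    - [[0, 0, 0, 0, -0.001, 0, 0], [0, 0, 0, 0, -0.0015, 0, 0], [0, 0, 0, 0, -0.0015, 0, 0]]

```text
time: 12.75
position: [0.6206, -0.0291, 0.1425]
tool_rot: [0.0, -0.705, 0.709, -0.0]
ft_force: [-0.1, 4.6, 2.5]
grip_width: 0.0438
```

Call:
jog_arm:
  increments:
    - [[0, 0, 0, 0, -0.0015, 0, 0], [0, 0, 0, 0, -0.0015, 0, 0]]

```text
time: 12.95
position: [0.6206, -0.0292, 0.1425]
tool_rot: [0.0, -0.706, 0.708, 0.0]
ft_force: [0.6, 5.1, 2.7]
grip_width: 0.0437
```

Call:
jog_arm:
  increments:
    - [[0, 0, 0, 0, -0.002, 0, 0], [0, 0, 0, 0, -0.002, 0, 0]]

```text
time: 13.15
position: [0.6205, -0.0292, 0.1424]
tool_rot: [0.0, 0.707, -0.707, -0.0]
ft_force: [0.1, 7.4, 2.0]
grip_width: 0.0439
```

Call:
jog_arm:
  increments:
    - [[0, 0, 0, 0, -0.002, 0, 0], [0, 0, 0, 0, -0.002, 0, 0]]

```text
time: 13.35
position: [0.6205, -0.0292, 0.1423]
tool_rot: [0.0, 0.709, -0.706, -0.001]
ft_force: [0.8, 7.9, 3.2]
grip_width: 0.0437
```

```bash
python3 st.py
```

```text
t 13.35 p [ 0.6205 -0.0292  0.1423] appr [-0.     0.004 -1.   ] yaw -0.1 F [0.77 7.9  3.23] w 0.0437 q [-0.23  0.62  1.51  0.    1.01  1.34]
```

The right stop is firm too: held at -0.0292 against 8 N. Half the play at contact is about 8.75 mm, so the lean is about 0.105 rad. I'll centre, withdraw upward and check that it stays leaning.

Call:
jog_arm:
  increments:
    - [[0, 0, 0, 0, 0.005, 0, 0], [0, 0, 0, 0, 0.009, 0.003, 0], [0, 0, 0, 0, 0.009, 0.02, 0], [0, 0, 0, 0, 0.009, 0.045, 0], [0, 0, 0, 0, 0.009, 0.075, 0], [0, 0, 0, -0.03, -0.01, 0.08, -1], [0, 0, 0, -0.065, -0.03, 0.08, -1], [0, 0, 0, -0.1, -0.05, 0.08, -1]]

```text
time: 14.15
position: [0.5196, -0.0803, 0.2228]
tool_rot: [0.0, 0.708, -0.706, 0.0]
ft_force: [-0.5, -0.9, 1.2]
grip_width: 0.06
```

Call:
jog_arm:
  increments:
    - [[0, 0, 0, -0.04, -0.025, 0, -1], [0, 0, 0, -0.07, -0.045, 0, -1], [0, 0, 0, -0.084, -0.059, 0, -1], [0, 0, 0, -0.084, -0.059, 0, -1]]

```text
time: 14.55
position: [0.4337, -0.1409, 0.223]
tool_rot: [0.001, 0.707, -0.707, -0.001]
ft_force: [0.5, -0.2, 0.9]
grip_width: 0.0849
```

```bash
python3 - <<'E'
from h import *
a=camera("scene");b=camera("top")
cv2.imwrite("pics/s5r.png",a[:,:,::-1]);cv2.imwrite("pics/t5r.png",b[:,:,::-1])
cv2.imwrite("pics/s5.png",cv2.resize(a[100:240,260:420,::-1],None,fx=4,fy=4))
cv2.imwrite("pics/t5.png",cv2.resize(b[160:310,270:450,::-1],None,fx=4,fy=4))
E
python3 st.py
```

```text
t 14.65 p [ 0.4359 -0.1399  0.2231] appr [ 0.001  0.001 -1.   ] yaw -0.1 F [ 0.18  0.46 -0.3 ] w 0.0865 q [-0.56  0.3   1.84  0.    1.    1.01]
```

View pics/s5.png

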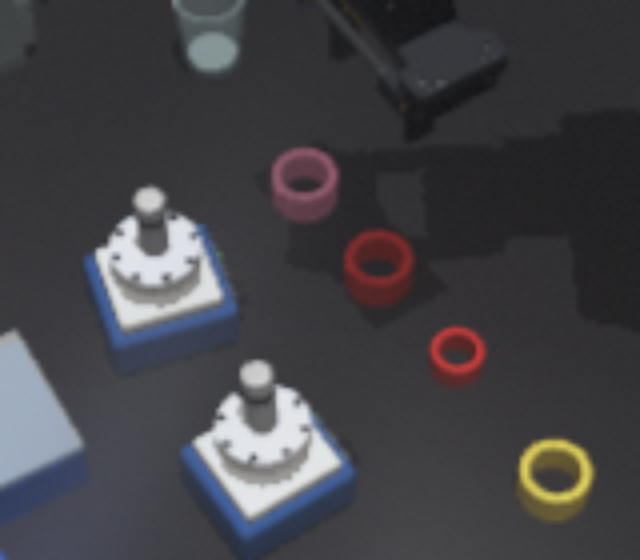

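View pics/t5.png

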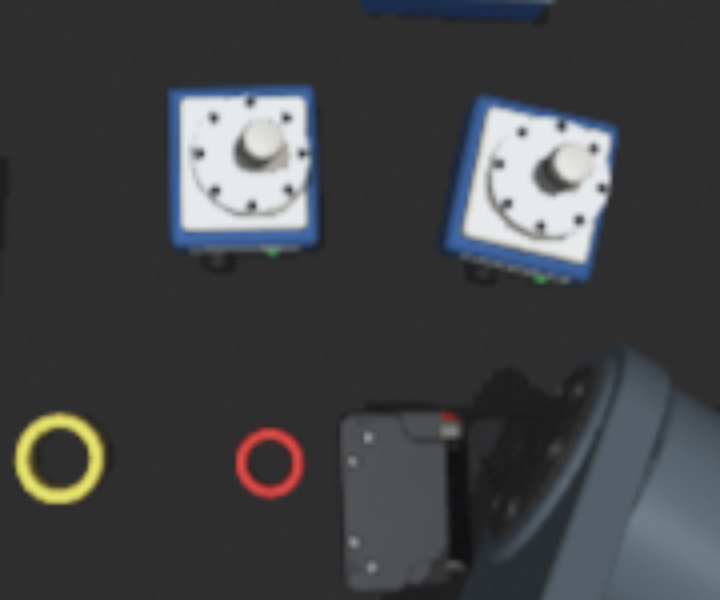

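The middle stub now leans right: it is at top crop (264,138) where upright it was centred. I'll measure it and descend over the large red collar.

```bash
python3 - <<'E'
from h import *
print(tri((324.2,193.0),(336,194.5)), onplane("top",(336,194.5),.161),onplane("scene",(324.2,193),.161))
E
```

```text
(array([ 0.62028738, -0.0197616 ,  0.15926483]), np.float64(0.0004757232107411598)) [ 0.62018992 -0.01986981  0.161     ] [ 0.62067531 -0.01864268  0.161     ]
```

Call:
jog_arm:
  increments:
    - [[0, 0, 0, 0.001, 0.0105, -0.04, -1], [0, 0, 0, 0.001, 0.0105, -0.085, -1], [0, 0, 0, 0.001, 0.0105, -0.13, -1], [0, 0, 0, 0.001, 0.0105, -0.16, -1], [0, 0, 0, 0.001, 0.0105, -0.175, -1], [0, 0, 0, 0.001, 0.0105, -0.175, -1]]

```text
time: 15.25
position: [0.4367, -0.1283, 0.0458]
tool_rot: [-0.001, 0.708, -0.706, -0.001]
ft_force: [0.3, -0.9, -0.1]
grip_width: 0.0871
```

```bash
python3 - <<'E'
from h import *
a=camera("scene")
cv2.imwrite("pics/s6.png",cv2.resize(a[100:240,280:440,::-1],None,fx=5,fy=4.2))
E
python3 st.py
```

```text
t 15.3 p [ 0.4374 -0.1287  0.047 ] appr [-0.     0.002 -1.   ] yaw 0.0 F [ 0.34 -0.95  0.71] w 0.0869 q [-0.53  0.63  1.99  0.    0.52  1.03]
```

View pics/s6.png

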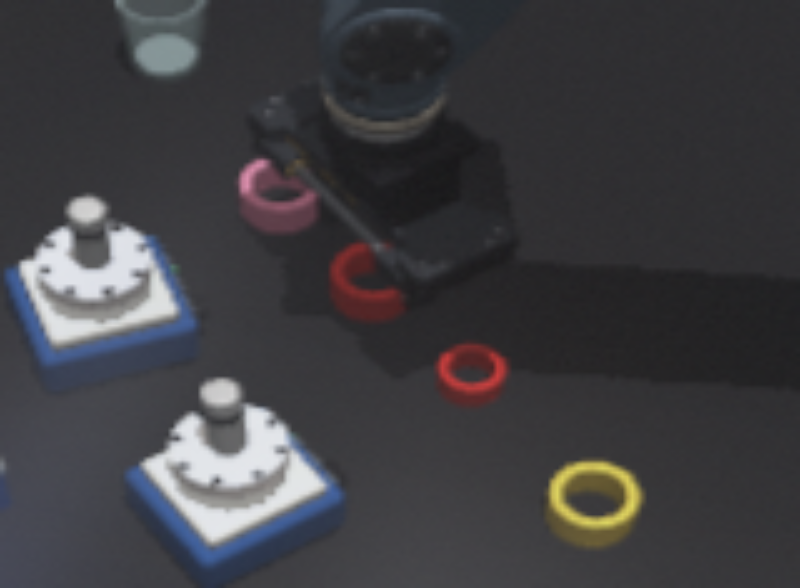

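The open fingers are centred over the large red collar at crop (370,280), with pink and small red clear. Descending and gripping at 12 N.

Call:
jog_arm:
  increments:
    - [[0, 0, 0, 0, -0.001, -0.02, -1], [0, 0, 0, 0, -0.001, -0.034, -1], [0, 0, 0, 0, -0.001, -0.043, -1], [0, 0, 0, 0, -0.001, -0.043, -1]]

```text
time: 15.7
position: [0.4379, -0.1297, 0.004]
tool_rot: [-0.0, 0.708, -0.706, 0.0]
ft_force: [-0.3, -0.3, -0.1]
grip_width: 0.087
```

Call:
jog_arm:
  increments:
    - [[0, 0, 0, 0, 0, 0, 0], [0, 0, 0, 0, 0, 0, 1], [0, 0, 0, 0, 0, 0, 1], [0, 0, 0, 0, 0, 0, 1], [0, 0, 0, 0, 0, 0, 1]]
  squeeze: 12

```text
time: 16.2
position: [0.438, -0.1298, 0.0043]
tool_rot: [-0.0, 0.708, -0.707, 0.0]
ft_force: [0.3, 0.2, 3.4]
grip_width: 0.0561
```

```bash
python3 st.py
```

```text
t 16.2 p [ 0.438  -0.1298  0.0043] appr [ 0.001  0.002 -1.   ] yaw 0.1 F [0.28 0.2  3.43] w 0.0561 q [-0.53  0.73  2.    0.    0.41  1.03]
```

Call:
jog_arm:
  increments:
    - [[0, 0, 0, 0, 0, 0.02, 1], [0, 0, 0, 0, 0, 0.06, 1], [0, 0, 0, 0, 0, 0.1, 1], [0, 0, 0, 0, 0, 0.14, 1], [0, 0, 0, 0, 0, 0.18, 1], [0, 0, 0, 0.0, 0, 0.201, 1], [0, 0, 0, 0, 0, 0.201, 1]]

```text
time: 16.9
position: [0.4398, -0.1307, 0.2083]
tool_rot: [-0.002, -0.706, 0.708, -0.003]
ft_force: [0.4, -0.3, -0.5]
grip_width: 0.0569
```

```bash
python3 - <<'E'
from h import *
a=camera("scene");b=camera("top")
cv2.imwrite("pics/s7r.png",a[:,:,::-1]);cv2.imwrite("pics/t7r.png",b[:,:,::-1])
cv2.imwrite("pics/s7.png",cv2.resize(a[80:220,260:420,::-1],None,fx=4,fy=4))
E
python3 st.py
```

```text
t 17.0 p [ 0.4376 -0.1295  0.2052] appr [ 0.     0.002 -1.   ] yaw 0.0 F [-0.02  1.04 -1.74] w 0.0563 q [-0.53  0.33  1.86  0.    0.95  1.03]
```

View pics/s7.png

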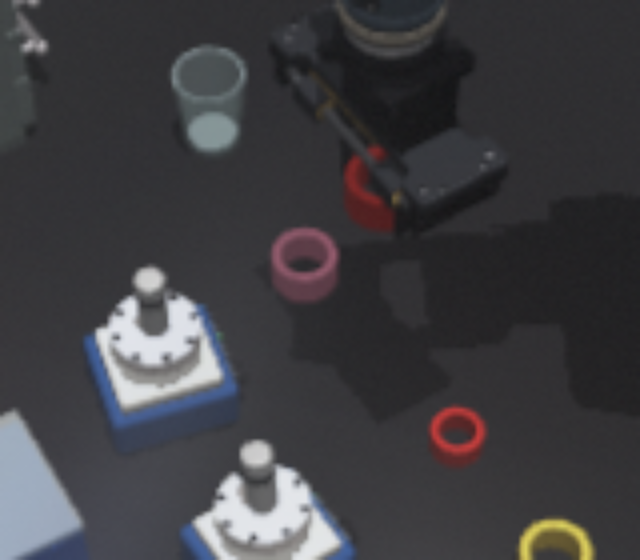

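The collar hangs level in the grip at crop (375,190) and the other things are unmoved. Carrying it above the leaning stub with a 6° tilt to match.

Call:
jog_arm:
  increments:
    - [[0, 0, 0, 0.03, 0.017, 0, 1], [1, 0, 0, 0.065, 0.037, 0, 1], [2.5, 0, 0, 0.1, 0.057, 0, 1], [4, 0, 0, 0.135, 0.076, 0, 1], [5, 0, 0, 0.165, 0.093, 0, 1], [6, 0, 0, 0.184, 0.1042, -0.003, 1], [6, 0, 0, 0.184, 0.1042, -0.006, 1], [6, 0, 0, 0.184, 0.1042, -0.006, 1]]

```text
time: 17.8
position: [0.6194, -0.025, 0.196]
tool_rot: [-0.003, 0.744, -0.668, -0.002]
ft_force: [-0.7, -0.2, -0.9]
grip_width: 0.0565
```

```bash
python3 - <<'E'
from h import *
a=camera("scene");b=camera("top")
cv2.imwrite("pics/s8r.png",a[:,:,::-1]);cv2.imwrite("pics/t8r.png",b[:,:,::-1])
cv2.imwrite("pics/s8.png",cv2.resize(a[120:240,260:400,::-1],None,fx=5,fy=5))
cv2.imwrite("pics/t8.png",cv2.resize(b[140:260,270:410,::-1],None,fx=5,fy=5))
E
python3 st.py
```

```text
t 17.9 p [ 0.6196 -0.0255  0.1976] appr [-0.004  0.107 -0.994] yaw -0.0 F [ 0.18  0.96 -0.92] w 0.0566 q [-0.27  0.56  1.46  0.11  1.16  1.25]
```

View pics/s8.png

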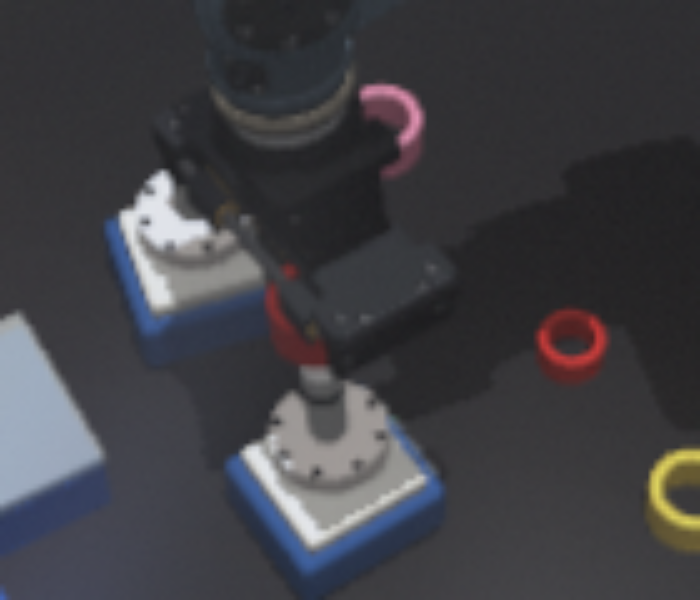

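View pics/t8.png

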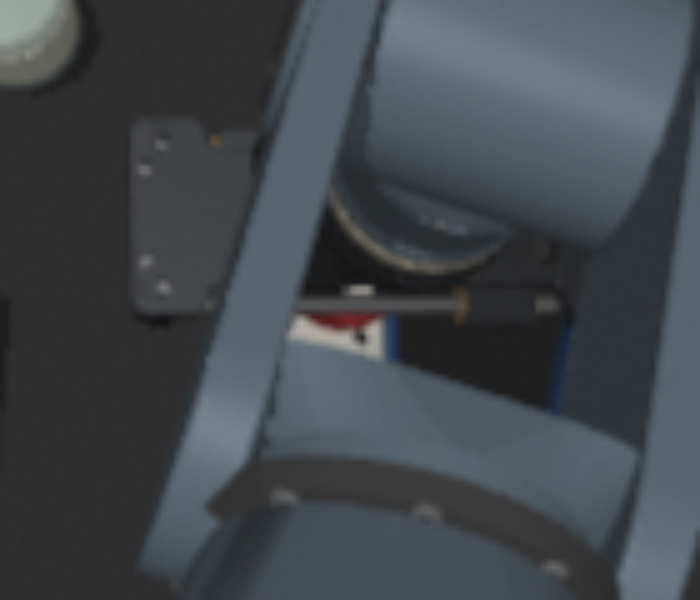

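The tilt matches (approach axis 0.107) and the stub is under the collar at scene crop (322,385). Descending along the stub axis, checking partway.

Call:
jog_arm:
  increments:
    - [[0, 0, 0, 0.0015, 0.001, -0.008, 1], [0, 0, 0, 0.0015, 0.002, -0.018, 1], [0, 0, 0, 0.0015, 0.003, -0.028, 1], [0, 0, 0, 0.0015, 0.004, -0.038, 1], [0, 0, 0, 0.0015, 0.005, -0.048, 1], [0, 0, 0, 0.0015, 0.005, -0.048, 1]]

```text
time: 18.5
position: [0.6197, -0.02, 0.1475]
tool_rot: [-0.003, 0.744, -0.668, -0.003]
ft_force: [-0.0, 0.5, -0.2]
grip_width: 0.0564
```

```bash
python3 - <<'E'
from h import *
a=camera("scene")
cv2.imwrite("pics/s9.png",cv2.resize(a[120:240,260:400,::-1],None,fx=5,fy=5))
E
python3 st.py
```

```text
t 18.55 p [ 0.6203 -0.0202  0.1484] appr [-0.006  0.107 -0.994] yaw -0.0 F [ 0.25  0.11 -1.2 ] w 0.0565 q [-0.26  0.62  1.5   0.12  1.06  1.25]
```

View pics/s9.png

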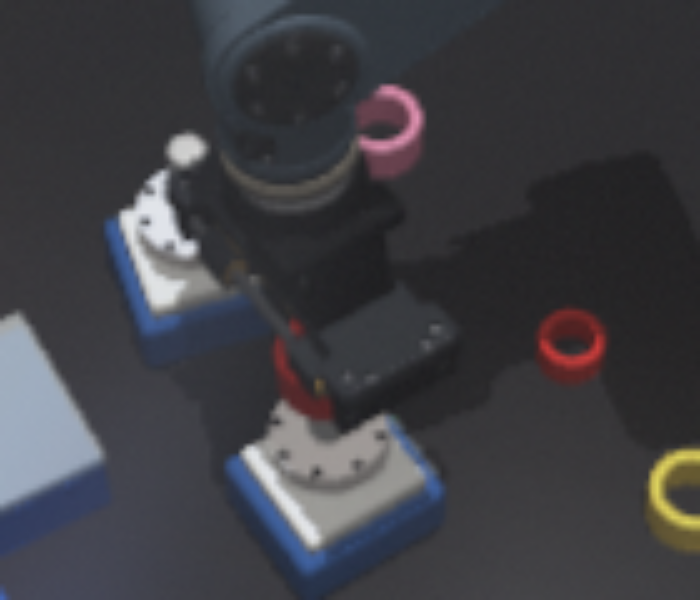

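The collar is over the stub without contact force. Lowering to just above the disc.

Call:
jog_arm:
  increments:
    - [[0, 0, 0, 0.001, 0.001, -0.01, 1], [0, 0, 0, 0.001, 0.002, -0.02, 1], [0, 0, 0, 0.001, 0.003, -0.03, 1], [0, 0, 0, 0.001, 0.004, -0.038, 1], [0, 0, 0, 0.001, 0.0045, -0.042, 1], [0, 0, 0, 0.001, 0.0045, -0.042, 1]]

```text
time: 19.15
position: [0.6209, -0.0155, 0.1055]
tool_rot: [-0.003, 0.744, -0.668, -0.003]
ft_force: [0.4, -0.4, -2.2]
grip_width: 0.0567
```

```bash
python3 st.py
```

```text
t 19.15 p [ 0.6209 -0.0155  0.1055] appr [-0.008  0.108 -0.994] yaw -0.0 F [ 0.36 -0.39 -2.23] w 0.0567 q [-0.26  0.67  1.53  0.12  0.97  1.24]
```

Call:
jog_arm:
  increments:
    - [[0, 0, 0, 0, 0, -0.001, 1], [0, 0, 0, 0, 0, -0.001, 1]]

```text
time: 19.35
position: [0.621, -0.0156, 0.1046]
tool_rot: [-0.003, 0.744, -0.668, -0.003]
ft_force: [0.2, -0.2, 0.2]
grip_width: 0.0567
```

Call:
jog_arm:
  increments:
    - [[0, 0, 0, 0, 0, -0.001, 1], [0, 0, 0, 0, 0, -0.001, 1]]

```text
time: 19.55
position: [0.6213, -0.0157, 0.1043]
tool_rot: [-0.002, 0.744, -0.668, -0.002]
ft_force: [-0.4, 0.0, 1.7]
grip_width: 0.0563
```

Contact felt at z = 0.1043; I predicted 0.1041. Releasing gently.

Call:
jog_arm:
  increments:
    - [[0, 0, 0, 0, 0, 0, -0.35], [0, 0, 0, 0, 0, 0, -0.4], [0, 0, 0, 0, 0, 0, -0.5], [0, 0, 0, 0, 0, 0, -0.65], [0, 0, 0, 0, 0, 0, -0.65], [0, 0, 0, 0, 0, 0, -0.65]]

```text
time: 20.15
position: [0.6213, -0.0156, 0.1042]
tool_rot: [-0.002, 0.744, -0.668, -0.002]
ft_force: [0.6, -0.8, 0.5]
grip_width: 0.0711
```

```bash
python3 - <<'E'
from h import *
a=camera("scene")
cv2.imwrite("pics/s10.png",cv2.resize(a[120:240,260:400,::-1],None,fx=5,fy=5))
E
python3 st.py
```

```text
t 20.2 p [ 0.6213 -0.0157  0.1042] appr [-0.006  0.108 -0.994] yaw -0.0 F [ 0.56 -0.15  0.6 ] w 0.0715 q [-0.26  0.68  1.53  0.12  0.97  1.24]
```

View pics/s10.png

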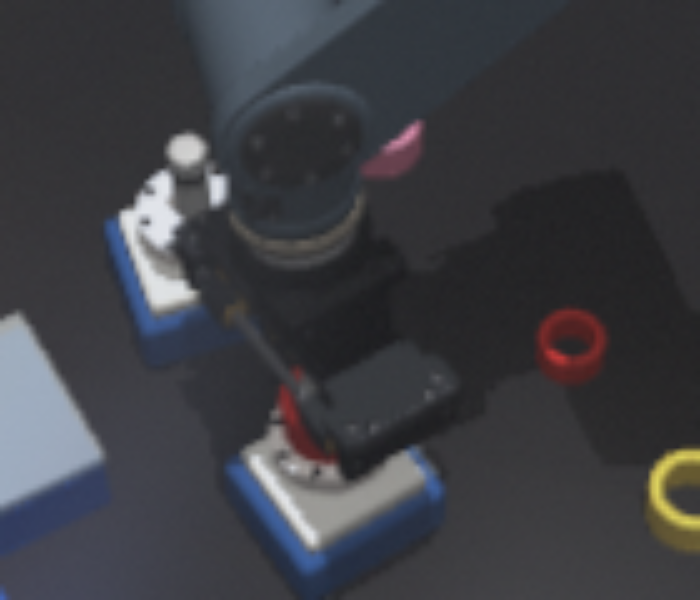

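The collar is down on the disc and the fingers are open to 71 mm around it. Retreating straight up the axis, then away.

Call:
jog_arm:
  increments:
    - [[0, 0, 0, 0, -0.001, 0.01, -0.65], [0, 0, 0, 0, -0.003, 0.025, -0.65], [0, 0, 0, 0, -0.005, 0.045, -0.65], [0, 0, 0, 0, -0.007, 0.07, -0.65], [0, 0, 0, 0, -0.01, 0.095, -0.65], [0, 0, 0, -0.02, -0.01, 0.115, -0.65], [0, 0, 0, -0.06, -0.03, 0.12, -0.65], [0, 0, 0, -0.1, -0.06, 0.12, -0.65]]

```text
time: 21.0
position: [0.5213, -0.0753, 0.2262]
tool_rot: [-0.002, 0.744, -0.669, 0.0]
ft_force: [-0.5, -0.7, 0.0]
grip_width: 0.0721
```

Call:
jog_arm:
  increments:
    - [[-2, 0, 0, -0.03, -0.03, 0, -0.65], [-4, 0, 0, -0.06, -0.065, 0, -0.65], [-6, 0, 0, -0.09, -0.1, 0, -0.65], [-6, 0, 0, -0.11, -0.14, 0, -0.65], [-6, 0, 0, -0.13, -0.18, 0, -0.65], [-6, 0, 0, -0.15, -0.22, 0, -0.65], [-6, 0, 0, -0.15, -0.22, 0, -0.65]]

```text
time: 21.7
position: [0.37, -0.301, 0.2274]
tool_rot: [-0.001, -0.706, 0.708, 0.001]
ft_force: [0.4, -0.6, 0.8]
grip_width: 0.0717
```

```bash
python3 - <<'E'
from h import *
a=camera("scene");b=camera("top")
cv2.imwrite("pics/s11r.png",a[:,:,::-1]);cv2.imwrite("pics/t11r.png",b[:,:,::-1])
A=cv2.resize(a[165:245,280:370,::-1],(400,356),interpolation=cv2.INTER_CUBIC);B=cv2.resize(b[165:245,290:380,::-1],(400,356),interpolation=cv2.INTER_CUBIC)
cv2.imwrite("pics/m11.png",np.hstack([A,B]))
E
python3 st.py
```

```text
t 21.8 p [ 0.3708 -0.2962  0.2268] appr [-0.002  0.001 -1.   ] yaw 0.0 F [-0.33  0.17 -0.27] w 0.0716 q [-0.91  0.32  1.79 -0.    1.03  0.66]
```

View pics/m11.png

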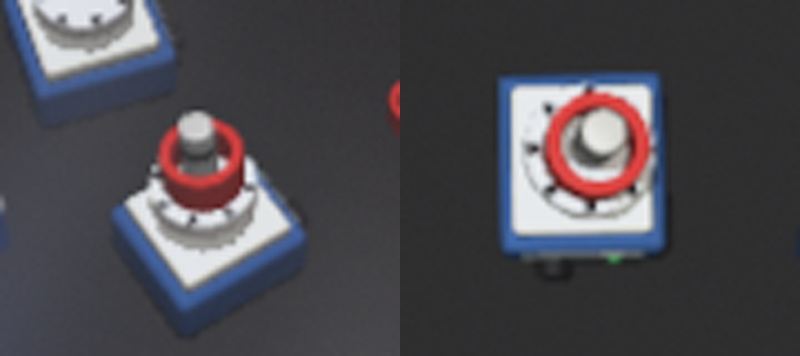

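View pics/t11r.png

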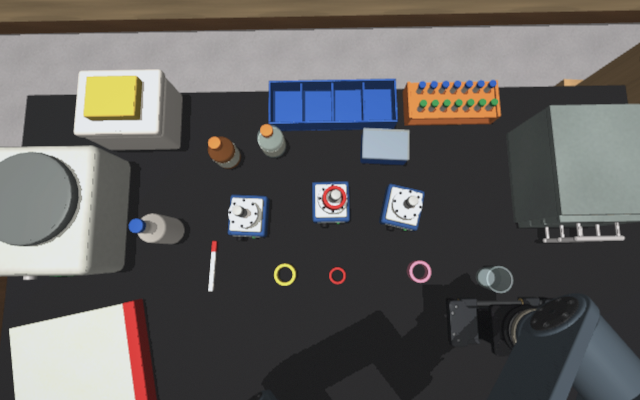

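Collar is seated around the leaning stub, and the neighbours have not moved. One numeric check of the lean and seating before handing in.

```bash
python3 - <<'E'
from h import *
a=np.array([0,-.1048,.9945]);S=np.array([.6205,-.0148+.0014,.0998])  # +1.4mm: camera bias seen on stubs
im=cv2.imread("pics/t11r.png");im2=cv2.imread("pics/s11r.png")
C={}
for n,i,(u0,v0) in [("top",im,(333,198)),("scene",im2,(325,200))]:
    H,Sa,V=cv2.split(cv2.cvtColor(i,cv2.COLOR_BGR2HSV));m=(((H<8)|(H>168))&(Sa>110)&(V>(150 if n=="scene" else 110))).astype(np.uint8)
    k=np.zeros_like(m);k[v0-22:v0+22,u0-22:u0+22]=m[v0-22:v0+22,u0-22:u0+22]
    c=max(cv2.findContours(k,cv2.RETR_EXTERNAL,cv2.CHAIN_APPROX_NONE)[0],key=len);e=cv2.fitEllipse(cv2.convexHull(c));C[n]=e[0];print(n,e,"expected rim ctr",proj(n,S+.032*a))
print("rim",tri(C["scene"],C["top"]),"exp",S+.032*a)
print("stub top",tri((324.1,193.8),(335.7,194.3)))
for f in("t","s"):
    x,y=cv2.imread(f"pics/{'top' if f=='t' else 'scene'}0.png"),cv2.imread(f"pics/{f}11r.png")
E
```

```text
top ((333.9422912597656, 197.162109375), (22.862258911132812, 23.513944625854492), 157.5230255126953) expected rim ctr [334.32265281 196.35276902]
scene ((324.71624755859375, 198.90478515625), (14.905046463012695, 18.53102684020996), 84.60328674316406) expected rim ctr [324.86615674 198.81587571]
rim (array([ 0.61972147, -0.01667048,  0.13008528]), np.float64(0.002392543434182095)) exp [ 0.6205    -0.0167536  0.131624 ]
stub top (array([ 0.62115604, -0.01914104,  0.15656889]), np.float64(0.0005573936419345721))
```

Rim centre measures (0.620, -0.017, 0.130) against an expected (0.6205, -0.017, 0.132) for a flat seat. The stub top is still on the right, as before. Handing in.

```bash
python3 -c "
from rig import *
print(hand_in())"
```

```text
the job is handed in; nothing more can be done
None
```

The job is done and handed in at about 22 s of the 72 s allowed. The middle mixer has the slack bearing, and the large red collar is on its stub.

- **Finding it:** I rocked the right-hand mixer first. It stayed stiff both ways at about 5 N, so it is sound. The middle one moved under about 2 N, so I did not need to rock the left one.
- **Rocking:** I pushed the middle rotor left to its stop, then right to its stop. Each stop held firm against about 8 N. The play works out to a lean of roughly 0.105 rad each way.
- **Collar:** I placed it over the leaning stub with the gripper tilted 6° to match. It touched down at gripper height 0.1043 m, against 0.1041 m predicted.
- **Last checks:**
  - The collar rim's centre is within about 2 mm of where a flat seat would put it, though the two camera rays there miss each other by 2.4 mm.
  - The stub still leans right. Its top now triangulates at y = -0.0191 and z = 0.157, against -0.0198 and 0.159 before the collar. I take that as pixel-picking error.
  - By eye, the yellow, pink and small red collars and everything else look unmoved. I did not compare the pictures numerically.

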